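# Release the larger bearing ball from its lane

### The job

Two gravity feeders each hold a steel ball behind a gate. On the feeder with the larger ball, press the black paddle of the rocking lever down with the fingertips to lift the gate, keep it down until the ball has rolled into the catch tray, then let the lever come back up so the gate is shut again. Work only by the paddle: do not touch the balls or gates, leave the other lever alone with its ball in place, and do not disturb anything else.

Things in the scene. Friction and masses are not known exactly. Their poses are not given: they have to be found in the camera images.
- paddle_large (a point): top centre of the black paddle (40 mm in x, 46 in y, 10 thick) on the large ball's lever, 106 mm above the bench at rest. z = paddle's upward normal, +y outward along the lever; pivot 100 mm to -y and 11 mm lower, gate 120 mm beyond the pivot. Fully pressed: 42 mm lower, shifted 4 mm to -y, tilted 0.42 rad, outer edge lowest. Only the feeder's board (top 12 mm above bench) lies beneath
- lever_large (a joint): angle of that lever (rad): 0 = at rest, gate shut; grows as the paddle is pressed down, to a hard stop at 0.42 = gate fully up. The 38 mm ball can pass from about 0.3. Sprung: takes about 2 to 4 N on the paddle, and returns to 0 by itself when let go.
- gate_large (a point): aluminium gate plate (26 mm wide, 40 mm high, 12 mm thick) hanging from the far end of that lever across the lane; this point is the plate's centre, 76 mm above the bench when shut
- ball_large: polished steel ball, 38 mm in diameter (the larger of the two), origin at its centre. It starts in the open sloping lane (44 mm wide inside, surface about 50 mm above the bench at the gate), resting against the uphill side of its gate
- tray_large (a point): centre of the floor (16 mm above the bench) of the open catch tray at the low end of that lane, 84 mm long (along x) by 56 mm wide inside, walls to 60 mm above the bench. x points uphill along the lane, the gate is 97 mm away along +x. Axes: z up, lever's paddle end towards +y
- paddle_small (a point): top centre of the black paddle (40 mm in x, 46 in y, 10 thick) on the small ball's lever, 106 mm above the bench at rest. z = paddle's upward normal, +y outward along the lever; pivot 100 mm to -y and 11 mm lower, gate 120 mm beyond the pivot. Fully pressed: 42 mm lower, shifted 4 mm to -y, tilted 0.42 rad, outer edge lowest. Only the feeder's board (top 12 mm above bench) lies beneath
- lever_small (a joint): angle of that lever (rad): 0 = at rest, gate shut; grows as the paddle is pressed down, to a hard stop at 0.42 = gate fully up. The 22 mm ball can pass from about 0.15. Sprung: takes about 2 to 4 N on the paddle, and returns to 0 by itself when let go.
- gate_small (a point): aluminium gate plate (26 mm wide, 40 mm high, 12 mm thick) hanging from the far end of that lever across the lane; this point is the plate's centre, 76 mm above the bench when shut
- ball_small: polished steel ball, 22 mm in diameter (the smaller of the two), origin at its centre. It starts in the open sloping lane (44 mm wide inside, surface about 50 mm above the bench at the gate), resting against the uphill side of its gate
- tray_small (a point): centre of the floor (16 mm above the bench) of the open catch tray at the low end of that lane, 84 mm long (along x) by 56 mm wide inside, walls to 60 mm above the bench. x points uphill along the lane, the gate is 97 mm away along +x. Axes: z up, lever's paddle end towards +y
- jar: closed glass jar, 44 mm across, 60 mm tall, bystander on the large ball's feeder, uphill of the lever's pivot; origin at the centre of its underside
- oil: white oil bottle, 36 mm across, 85 mm tall, bystander on the small ball's feeder, uphill of the lever's pivot; origin at the centre of its underside
- offcut: wood offcut 50 x 35 x 25 mm, bystander on the small ball's feeder, in front of the lever's pivot; origin at the centre of its underside
- collar: steel ring 42 mm across, 16 mm tall, bystander on the large ball's feeder, in front of the lever's pivot; origin at the centre of its underside
- mug: white mug, 76 mm across, 85 mm tall, bystander on the bench, to the left; origin at the centre of its underside
- driver: screwdriver lying down, 200 mm long, handle 26 mm thick to its -x, bystander on the bench beyond the feeders; origin on the bench at its mid-length
- meter: black hand meter 150 x 75 x 35 mm lying down, bystander on the bench, to the right; origin at the centre of its underside

How it is judged:
By the outcome, as a careful person would: the job done as asked, in the order asked, and still so for the second after the job is handed in, with the robot touching nothing.
It also fails if it takes over 32 s, if anything falls off the work surface, if the arm or the gripper's body presses on something with over 40 N, if the wrist force passes 120 N, or if a joint passes its speed limit or range.

### The arm

A 7-joint arm with a two-finger parallel gripper is mounted at the origin on the work surface. World frame = base frame: x ahead of the robot, y to its left, z up, the work surface at z = 0. Lengths are in mm, angles in rad, forces in N, time in s.
With the tool pointing down it reaches from about 425 to 875 mm from the base axis. Payload 4.7 kg.
Tool frame: the origin (TCP) lies at the centre of the arm's flange, where the gripper is bolted on; the fingertips stand 182 mm ahead of it and the grasp point (between the pads) lies 164 mm ahead of it; z points along the fingers, y is the line along which they close (so a half turn about z gives the same grasp; the last joint's range is limited). The gripper opens to 87 mm and grips with 3 to 60 N. Pads are 19 mm wide; open, the fingers measure 117 mm over their backs; the gripper's body (75 mm by 190 mm) begins 51 mm behind the grasp point.
Start: joints at [1.193, 0.321, -0.07, 1.45, 0.023, 1.371, -0.057], TCP at [248.188, -600.757, 404.787] pointing down, gripper open.
Joint ranges: [-2.86, 2.86], [-0.3, 2.09], [-1.38, 1.24], [0.06, 2.45], [-1.56, 4.7], [0.09, 2.05], [-2.69, 2.69]. Speed limits (rad/s): [2.57, 2.57, 3.14, 3.14, 3.14, 3.14, 3.14].

### API

Orientations are given as a unit quaternion [w, x, y, z].
In Python, from plant import robot gives the robot as it stands. Calls block until the motion is done:
- robot.move_pose(position, orientation): joint-space move of the TCP to a pose.
- robot.move_straight(position, rotation=None, velocity=150, force_limit=None): straight line of the TCP; rotation=None keeps the orientation; velocity is the mean speed in mm/s. With force_limit (N) it stops when the force on the tool has changed by that much, and returns True; else False.
- robot.move_joints(angles): joint-space move.
- robot.set_gripper(opening, force=None): opening from 0.0 (shut) to 1.0 (fully open); force is the grip in N (None keeps the last); returns when the fingers have stopped.
- robot.sleep(seconds).
- robot.solve_ik(position, orientation): joint angles nearest the present ones, or None.
- robot.get_image(name): name is "side" or "top" or "wrist"; returns the picture (400x640x3 uint8, red, green, blue); there is no depth.
- robot.camera_model(name): a dict with "fovy" (degrees; the focal length in pixels is half the picture's height over the tangent of half this angle, whatever the lens; pixels are square), "cx", "cy" (the principal point, pixels), "k1" (the pictures are not rectified: a ray, as slopes to the right and down, at radius r is drawn at 1 + k1 r^2 times it, then the intrinsics apply), "origin" and "rotation" of the camera in the world; the wrist camera has in their place "T_tool_cam" (4x4, takes a point from camera to tool coordinates, whose origin is the TCP and whose axes are the flange's). Camera axes: x right, y down, z forward; pixel columns grow to the right and rows downward; lengths in mm; the calibration is good to about 2 mm. A picture is of the moment at which its call begins: read the wrist's pose just before it. camera_model takes no time and is no camera call.
A pose or a line that the arm cannot do raises robot.Unreachable and nothing moves.
- robot.close_job(): hands the job in; it is judged then, once.
Readings, each from a call of its own:
- robot.current_time(): time.
- robot.current_q(): joint angles.
- robot.current_joint_vel(): joint speeds.
- robot.current_effort(): joint torques, N m.
- robot.current_eef_pos(): TCP position.
- robot.current_tcp_rot(): TCP orientation.
- robot.current_ft_force(): force on the tool from outside, world axes, zero at the start.
- robot.current_torque(): the same for the moment, N m.
- robot.current_opening(): opening from 0.0 (shut) to 1.0 (fully open).
- robot.current_grasp_force(): force on a finger pad.
Only numpy, scipy, OpenCV 4.12 (cv2) and the standard library are available. Lean on these libraries where they do the work, as an engineer would, in place of code of your own. Each camera call takes 0.05 s, during which the arm holds its last target. There are 200 camera calls.

## Working session

There is one attempt and no reset: what is moved stays moved. The work goes in short steps, each a Python script; the robot and the scene stay as the last script left them, time stands still between calls to the robot, and variables do not carry over. Pictures are saved under pics/ and viewed, at most 10 in all, crops included, and the job is handed in when it is done.

```bash
mkdir -p pics; python3 - <<'E'
from plant import robot
import cv2
for n in("top","side"):
    cv2.imwrite(f"pics/{n}0.png",robot.get_image(n)[:,:,::-1]); print(n,robot.camera_model(n))
print(robot.current_time(),robot.current_tcp_rot())
E
```

```text
top {'fovy': 54.260589712513905, 'cx': 329.28678167907583, 'cy': 196.88679891249922, 'k1': -0.0122402638222358, 'origin': array([ 332.38698556,  -31.54285135, 1435.78067559]), 'rotation': array([-0.0745742 ,  0.71154647, -0.6958974 ,  0.06218622])}
side {'fovy': 56.04900915749017, 'cx': 320.8777911073617, 'cy': 200.78635485919932, 'k1': -0.08119092307388148, 'origin': array([ 64.62286865, 674.62244374, 660.59184204]), 'rotation': array([ 0.15430631, -0.29488008,  0.82762362, -0.4519673 ])}
0.1 [-8.31817571e-04  9.80871838e-01  1.94652767e-01 -2.13735699e-04]
```

View pics/top0.png

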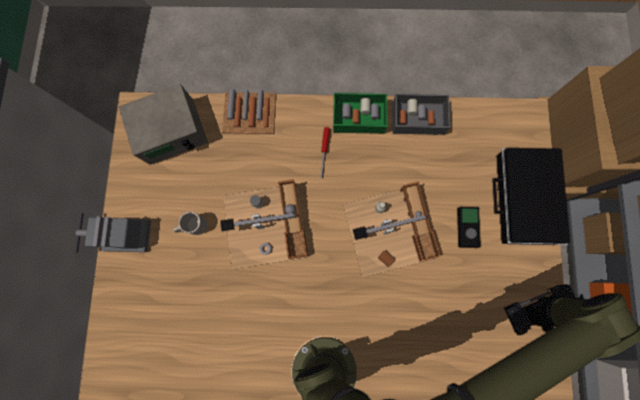

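View pics/side0.png

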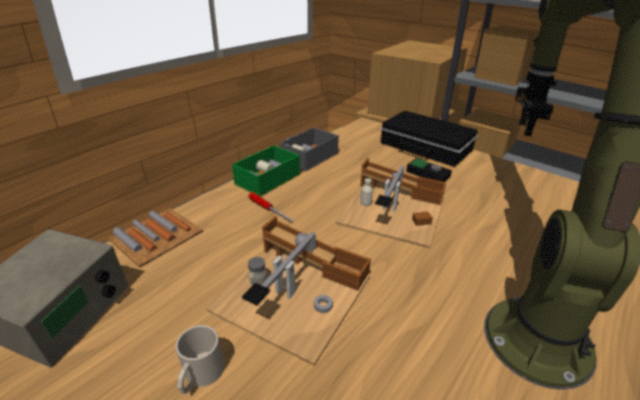

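The top view shows the feeder with the jar and collar (the large one) on the left, its black paddle at about (228,224). The small one, with the oil and offcut, has its paddle at about (361,233). The side view has the large paddle at about (256,293). Next I'll localise these.

```bash
cat > h.py <<'E'
import numpy as np, cv2
from scipy.spatial.transform import Rotation as R
from plant import robot
def rot(q): return R.from_quat(np.roll(q,-1))
def ray(m,px):
    f=200/np.tan(np.radians(m["fovy"])/2)
    K=np.array([[f,0,m["cx"]],[0,f,m["cy"]],[0,0,1]])
    u=cv2.undistortPoints(np.array([[px]],float),K,np.array([m["k1"],0,0,0,0]))[0,0]
    return m["origin"],rot(m["rotation"]).apply([*u,1])
def on_plane(m,px,z):
    o,d=ray(m,px); return o+d*(z-o[2])/d[2]
def black(im,box,thr=45):
    x0,y0,x1,y1=box; g=im[y0:y1,x0:x1].max(2)
    n,l,s,c=cv2.connectedComponentsWithStats((g<thr).astype(np.uint8))
    i=1+np.argmax(s[1:,4]); p=np.argwhere(l==i)[:,::-1]+[x0,y0]
    return c[i]+[x0,y0],s[i],cv2.minAreaRect(p.astype(np.float32))
E
python3 - <<'E'
from h import *
T,S=robot.camera_model("top"),robot.camera_model("side")
t,s=cv2.imread("pics/top0.png"),cv2.imread("pics/side0.png")
for nm,b,m,im in(("topL",(215,212,242,236),T,t),("topS",(348,222,374,244),T,t),("sideL",(238,280,275,306),S,s),("sideS",(372,190,398,212),S,s)):
    c,st,r=black(im,b); print(nm,c,st,r,on_plane(m,c,104)) 
a=cv2.resize(t[175:275,215:315],None,fx=5.5,fy=5.5,interpolation=cv2.INTER_CUBIC)
cv2.imwrite("pics/ztop.png",a)
cv2.imwrite("pics/zside.png",cv2.resize(s[210:350,200:380],None,fx=4.2,fy=4.2,interpolation=cv2.INTER_CUBIC))
E
```

```text
topL [226.89423077 224.51923077] [  6   8  13  10 104] ((227.0899658203125, 224.62997436523438), (8.9095458984375, 11.596552848815918), 81.8698959350586) [489.04516442 345.62483463 104.        ]
topS [360.06422018 232.7706422 ] [  6   6  14  11 109] ((360.2471008300781, 232.6117706298828), (9.11108112335205, 12.14810562133789), 77.47119140625) [ 470.81907552 -112.9457317   104.        ]
sideL [255.73076923 293.38811189] [  6   4  24  20 286] ((255.74826049804688, 293.2206726074219), (15.197322845458984, 21.425735473632812), 41.633541107177734) [486.34419906 347.06302116 104.        ]
sideS [384.06122449 200.82653061] [ 5  7 15  9 98] ((383.95001220703125, 200.65000915527344), (12.965337753295898, 8.221921920776367), 18.434947967529297) [ 465.83824237 -108.69333638  104.        ]
```

View pics/ztop.png

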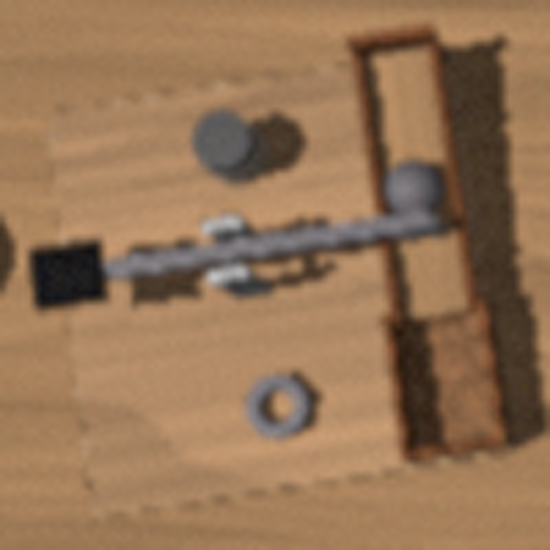

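View pics/zside.png

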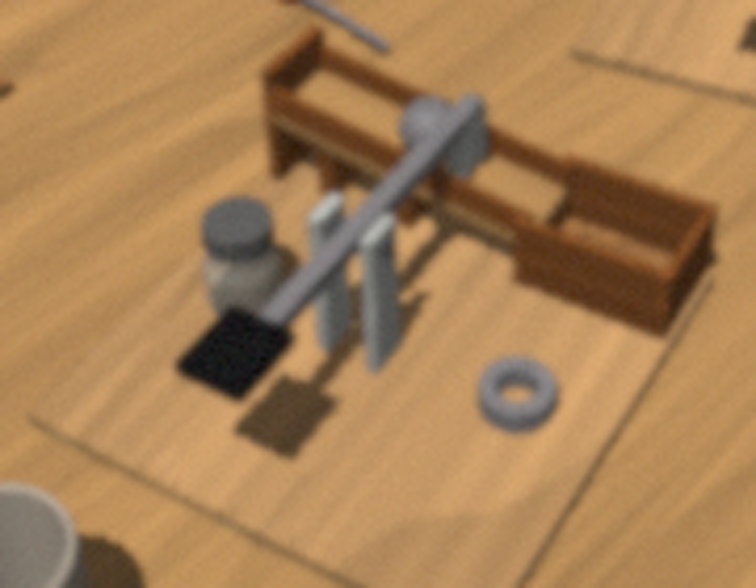

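The zooms confirm this feeder has the 38 mm ball: about 11 px, at roughly top (290,209), held behind the gate. The lever runs from the paddle at (227,224.6) to the gate end at about (295,214.6). The collar and jar are well clear. Next I'll approach with the fingers closed.

```bash
cat >> h.py <<'E'
T=robot.camera_model("top"); P=np.array([488.,346.3])
g=on_plane(T,(294.5,214.6),106)[:2]; p=on_plane(T,(227.0,224.55),106)[:2]
oy=(p-g)/np.linalg.norm(p-g)            # outward along lever
tipxy=P+6*oy
def quat(sgn):
    y=sgn*np.array([oy[1],-oy[0],0]); z=np.array([0,0,-1.]); x=np.cross(y,z)
    return np.roll(R.from_matrix(np.c_[x,y,z]).as_quat(),1)
E
python3 - <<'E'
from h import *
print(p,g,oy,tipxy,np.linalg.norm(p-g))
q0=np.array(robot.current_q())
c=[(quat(s),robot.solve_ik([*tipxy,350],quat(s))) for s in(1,-1)]
for a in c: print(a)
q,j=min([a for a in c if a[1] is not None],key=lambda a:abs(np.array(a[1])[6]))
robot.set_gripper(0.0)
robot.move_pose([*tipxy,350],q)
print(robot.current_time(),robot.current_eef_pos(),robot.current_ft_force())
robot.move_straight([*tipxy,305],velocity=80)
print(robot.current_time(),robot.current_ft_force())
cv2.imwrite("pics/side1.png",cv2.resize(robot.get_image("side")[190:350,180:400,::-1],None,fx=3.6,fy=3.6,interpolation=cv2.INTER_CUBIC))
E
```

```text
[488.71175963 344.68448684] [528.31572964 113.40539614] [-0.16878217  0.98565338] [486.98730698 352.21392026] 234.6454607159768
(array([0.        , 0.64467737, 0.76445476, 0.        ]), array([ 0.13653377,  0.42495117, -1.01977902,  1.62406361,  0.37275365,
        1.30357798, -0.77415292]))
(array([-0.        ,  0.76445476, -0.64467737,  0.        ]), array([ 0.22842872,  0.50407555, -1.17656063,  1.62164595,  0.47597896,
        1.33893761,  2.29444759]))
5.0583 [487.67776705 351.43805015 349.88768964] [0.14707408 0.38985174 0.45517033]
5.775 [ 0.31726929 -0.55858426  0.32587706]
```

View pics/side1.png

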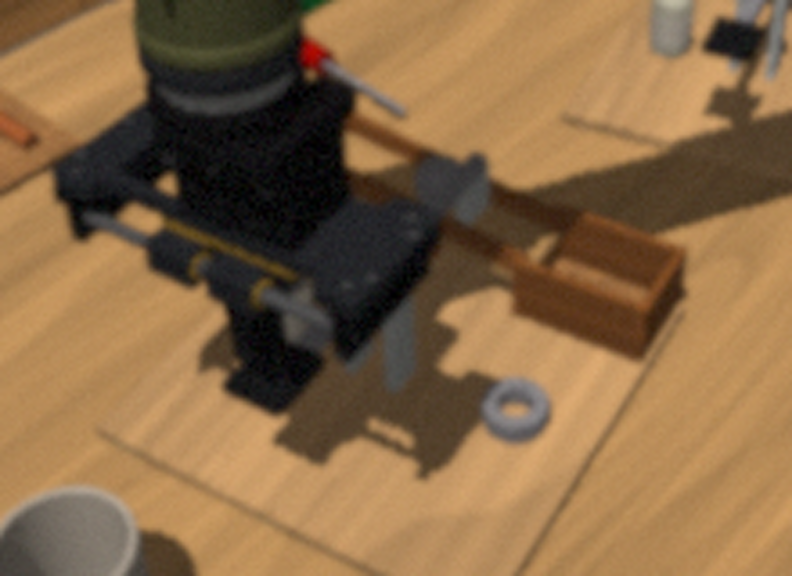

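The closed fingers are above the paddle at crop (270,380), and the collar, jar and posts are clear of the gripper. I'll press now.

```bash
python3 - <<'E'
from h import *
for z in(292,285,270,249):
    hit=robot.move_straight([*tipxy,z],velocity=45,force_limit=15)
    print(z,hit,robot.current_eef_pos()[2],robot.current_ft_force(),robot.current_time())
    if hit: break
robot.sleep(2.0)
print(robot.current_ft_force(),robot.current_time())
a=robot.get_image("side")[190:350,180:400,::-1]; b=robot.get_image("top")[170:270,210:347,::-1]
cv2.imwrite("pics/press.png",np.vstack([cv2.resize(a,(412,300)),cv2.resize(b,(412,300),interpolation=cv2.INTER_CUBIC)]))
E
```

```text
292 False 291.6363636314008 [ 0.07034829 -0.99124105  0.26142305] 6.2667
285 False 284.9331497008054 [-0.47290326 -0.21778527  0.12832363] 6.575
270 False 269.5124264092783 [-0.45213156  1.04287532  0.46259244] 7.0583
249 False 249.0633347408479 [ 0.6799888  -0.6283587   3.88916661] 7.675
[ 2.51091951 -0.68098724  3.33187891] 9.675
```

View pics/press.png

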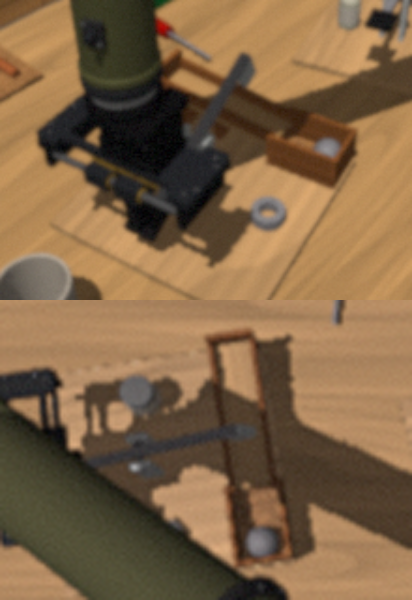

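The lever is fully tilted and the ball is in the tray: side panel (326,147), top panel (262,540). I'll release now.

```bash
python3 - <<'E'
from h import *
robot.move_straight([*tipxy,295],velocity=50)
robot.move_straight([*tipxy,400],velocity=120)
robot.sleep(0.7)
print(robot.current_ft_force(),robot.current_time())
a=robot.get_image("side")[150:350,180:455,::-1]; b=robot.get_image("top")[170:280,210:450,::-1]
cv2.imwrite("pics/done.png",np.vstack([cv2.resize(a,(412,300)),cv2.resize(b,(600,275),interpolation=cv2.INTER_CUBIC)[:,:412]]))
E
```

```text
[-0.44963851 -0.3403901  -0.21032296] 12.5667
```

View pics/done.png

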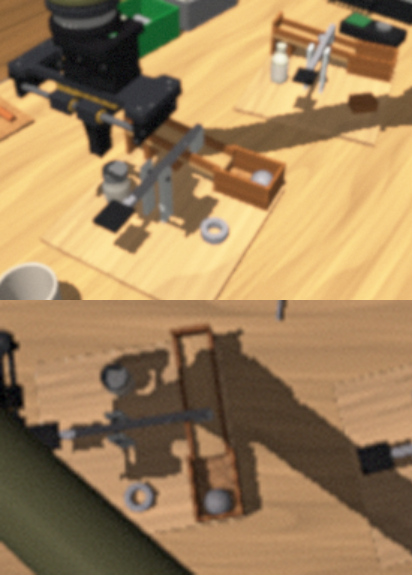

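The lever is back level and the gate is shut. The ball is in the tray at side panel (262,178), and the small feeder and bystanders haven't moved.

```bash
python3 -c "
from plant import robot
print(robot.close_job())"
```

```text
the job is handed in; nothing more can be done
None
```

The larger ball is in its catch tray, its lever is back up with the gate shut, nothing else looks disturbed in the final pictures, and the job was handed in at about 12.6 s; the judge's verdict wasn't shown.

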